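# Seat the red cap and present its jar on the spice carousel

### The arm

A 6-joint arm with a two-finger parallel gripper is mounted at the origin on a cart in front of the work surface, level with it; the furniture and walls round the work are solid. World frame = base frame: x ahead of the robot, y to its left, z up, the work surface at z = 0. Lengths are in m, angles in rad, forces in N, time in s.
With the tool pointing down it reaches from about 0.35 to 0.775 m from the base axis. Payload 5.5 kg.
Tool frame: the origin (TCP) lies midway between the tips of the shut fingers; the grasp point (between the pads) lies 19 mm behind it (robot.grip_point_offset is the distance from the TCP to the grasp point, in m); z points along the fingers, x is the direction in which the jaws open and shut, and the axes are right-handed (so a half turn about z gives the same grasp; the last joint's range is limited). The gripper opens to 85 mm and grips with 20 to 120 N. Pads are 22 mm wide; open, the fingers measure 114 mm over their backs; the gripper's body (76 mm by 85 mm) begins 54 mm behind the grasp point. The pads swing forward as they close: fully open they stand 13 mm farther back than shut.
Start: joints at [-1.263, 0.313, 0.046, 1.304, 0, 1.431], TCP at [0.249, -0.518, 0.231] pointing down, gripper open.
Joint ranges: [-2.76, 2.76], [-0.86, 1.69], [-1.03, 1.26], [-2.2, 2.34], [-1.47, 1.5], [-3.14, 3.14]. Speed limits (rad/s): [2.57, 2.57, 3.14, 3.14, 3.14, 3.14].

### API

Orientations are given as a unit quaternion [x, y, z, w].
In Python, from rig import robot gives the robot as it stands.
- The arm moves only by the tool servo_tool, never from a script. Its argument "motion" is a list of rows, each a list of 2 entries, a list of its own where there are three numbers: the shift along the tool's x, y, z in m, then the turn about the tool's z in degrees. A call has 1 to 10 rows; each row shifts and turns the pose as measured when the row begins, along the tool's axes as they then stand; what a row does not reach is not made up. A row lasts 1/8 s, in which the tool goes at most 62.5 mm and 10.7 degrees, less where a joint would pass 70% of its speed; a pose out of reach is approached as far as the arm can. A call is refused whole if a number of a shift passes 0.0625 or a number of a turn 10.7, either way. A call with a gripper value outside its range is refused whole. "claw" is the gripper's target within -1 to 1 (fully open at 1, half-way at 0, shut at -1), set as the call begins (left out, the last holds). The fingers move at their own pace and stop on an object; the grip force is fixed at half the most. Time passes only in rows, so rows that do not move let the fingers close. It gives the time, the measured TCP pose, the force and the opening at its end, in the units of the state.
- robot.observe(): the state, without advancing time (a new reading comes with each control period).
- robot.grab_frame(name): name is "scene" or "top" or "wrist"; returns a dict with "frame" (480x640x3 uint8, blue, green, red), "vfov" (degrees; the focal length in pixels is half the picture's height over the tangent of half this angle, whatever the lens; pixels are square), "cx", "cy" (the principal point, pixels), "k1" (the pictures are not rectified: a ray, as slopes to the right and down, at radius r is drawn at 1 + k1 r^2 times it, then the intrinsics apply), "R" (3x3) and "t" (3): a world point X has camera coordinates R X + t; the wrist camera has in their place "mount" (4x4, takes a point from camera to tool coordinates, whose origin is the TCP and whose axes are the tool frame's). Camera axes: x right, y down, z forward; pixel columns grow to the right and rows downward; lengths in m; the calibration is good to about 2 mm. A picture is of the moment at which its call begins: read the wrist's pose just before it. There is no depth.
- robot.job_done(): hands the job in, once; it reports no verdict.
Trained networks look in a picture, given as the dict that the camera call returned (one of the last four; its "shot" number tells which), for a name from the list of things; names that differ only in an ending like _2 or _b are one class to them, and where a whole thing is asked for, a point or a joint stands for the part that bears it (a point fixed in the world has none). Each returns a list of dicts, best first, with "score" (0 to 1); they miss things now and then, are a little off and sometimes report something else, mostly with a low value. They report only what shows in the picture. A call takes as long as a camera call.
- robot.recognise(name, picture): "pixel" ([column, row] in pixels, amid what is visible of it).
The state is a dict: "t": time; "joint_pos": joint angles; "joint_velocities": joint speeds; "joint_torque": joint torques, N m; "position": TCP position; "ee_rot": TCP orientation; "ft_force": force on the tool from outside, world axes, zero at the start; "torque": the same for the moment, N m; "gripper_width": finger opening in m.
Only numpy, scipy, OpenCV 4.12 (cv2) and the standard library are available. Lean on these libraries where they do the work, as an engineer would, in place of code of your own. Each camera call takes 0.05 s, during which the arm holds its last target.

### The job

One jar on the spice carousel, the one with the red band, has its red cap standing proud: first press that cap fully home. Then take hold of the knob on top of the carousel and turn it until the red-banded jar stands squarely behind the brass pointer on the carousel's foot, and finish still gripping the knob so that the turntable is held still there; do not let go. Do not knock the mug, the tumbler or the green tin about.

Things in the scene. Friction and masses are not known exactly. Their poses are not given: they have to be found in the camera images.
- turntable (a joint): Spice carousel's round wooden turntable, 194 mm across, top 32 mm above the counter; turns either way without stops about the upright axis through the knob. Value in rad, growing anticlockwise seen from above; 0 (or 6.283) when the red-banded jar stands exactly at the brass pointer; starts anywhere from 0.9 to 5.38. Friction about 0.08 N m; stays where it is left.
- red_cap (a joint): How far the red cap has been pressed into its jar, in m: near 0 when standing proud, 0.009 when fully home. It slides straight down, resists with about 5 N and stays where it is left.
- red_cap_top (a point): Centre of the flat top of the red cap, 36 mm across, 12 mm thick. About 112 mm above the counter while proud, 103 mm when fully home.
- red_jar_mid (a point): Centre of the red-banded white ceramic jar, 44 mm across, half-way up its 60 mm, 60 mm above the counter. Fixed to the turntable, 70 mm from its axis, in a ring of five equally spaced jars; the other four have wooden bands and caps, tops 103 mm above the counter.
- front_spot (a point): Point fixed to the carousel's foot: where red_jar_mid is when the jar stands exactly at the pointer, 70 mm from the turntable's axis, in the pointer's direction.
- pointer (a point): Top of the brass pointer, an upright tab 12 mm wide and 36 mm high that stands on the counter just in front of the turntable's edge, 112 mm from its axis, on an arm of the carousel's fixed foot (a dark wooden disc 160 mm across under the turntable).
- knob_mid (a point): Dark round wooden knob, 42 mm across and 38 mm high, on the turntable's axis and fixed to the turntable, on a thin post. This point is its centre, 146 mm above the counter (underside 127 mm, top 165 mm). It can be gripped from above at any yaw; fingers open round it pass above all the caps if they stay more than 115 mm above the counter.
- mug: Small white espresso mug with a green band, 63 x 88 x 51 mm, loose bystander, origin under its centre.
- tumbler: Small teal glass tumbler, 68 mm across, 84 mm high, loose bystander, origin under its centre.
- green_tin: Round dark green tin with a cream lid, 69 mm across, 89 mm high, loose bystander, origin under its centre.

How it is judged:
By the outcome, as a careful person would: the job done as asked, in the order asked, and still so for the second after the job is handed in, while the arm keeps its last pose, push and grip.
It also fails if it takes over 64 s, if anything falls off the work surface, if the arm or the gripper's body presses on something with over 40 N, if the wrist force passes 120 N, or if a joint passes its speed limit or range.

## Working session

There is one attempt and no reset: what is moved stays moved. The work goes in short steps, Python scripts to look and compute and a tool call to move; the robot and the scene stay as the last step left them, time stands still between calls to the robot, and variables do not carry over. Pictures are saved under pics/ and viewed, and the job is handed in when it is done.

Besides the shell and the picture viewer there is one more tool, called as a command line: name --argument value ..., lists and objects as JSON in quotes. servo_tool: Moves the arm, as the interface text tells. Its arguments: {"type":"object","properties":{"motion":{"type":"array"},"claw":{"type":"number"}},"required":["motion"]}

```bash
ls; mkdir -p pics; cat > h.py <<'E'
import numpy as np, cv2
from rig import robot
def K(p):
    f=240/np.tan(np.radians(p["vfov"])/2)
    return np.array([[f,0,p["cx"]],[0,f,p["cy"]],[0,0,1.]])
def RT(p,st=None):
    if "R" in p: return np.array(p["R"]),np.array(p["t"])
    from scipy.spatial.transform import Rotation as Ro
    M=np.array(p["mount"]); T=np.eye(4); T[:3,:3]=Ro.from_quat(st["ee_rot"]).as_matrix(); T[:3,3]=st["position"]
    C=np.linalg.inv(T@M); return C[:3,:3],C[:3,3]
def ray(p,px,st=None):
    R,t=RT(p,st); u=cv2.undistortPoints(np.array([[px]],float),K(p),np.array([p["k1"],0,0,0.]))[0,0]
    d=R.T@np.array([u[0],u[1],1]); return -R.T@t,d/np.linalg.norm(d)
def atz(p,px,z,st=None):
    o,d=ray(p,px,st); return o+d*(z-o[2])/d[2]
def proj(p,X,st=None):
    R,t=RT(p,st); return cv2.projectPoints(np.atleast_2d(np.array(X,float)),cv2.Rodrigues(R)[0],t,K(p),np.array([p["k1"],0,0,0.]))[0][:,0]
def tri(rays):
    A=0;b=0
    for o,d in rays:
        P=np.eye(3)-np.outer(d,d);A=A+P;b=b+P@o
    return np.linalg.solve(A,b)
E
python3 - <<'E'
from h import *
s=robot.observe();print(s)
for n in ["scene","top","wrist"]:
    p=robot.grab_frame(n);cv2.imwrite(f"pics/{n}0.png",p["frame"]);print(n,p["k1"],p["vfov"],RT(p,s))
    for nm in ["red_cap_top","red_jar_mid","pointer","knob_mid","mug","tumbler","green_tin"]:
        r=robot.recognise(nm,p); print(nm,[(q["pixel"],round(q["score"],2)) for q in r[:3]])
    
E
```

```text
pics
{'t': 0.0, 'joint_pos': array([-1.26260546e+00,  3.14012215e-01,  4.49847751e-02,  1.30362972e+00,
        4.53699843e-06,  1.43123332e+00]), 'joint_velocities': array([-1.54990514e-03,  5.49073793e-05, -1.00362569e-03,  3.66045414e-04,
        1.05658144e-03, -9.46426675e-04]), 'joint_torque': array([-1.04946305e-04, -4.80627966e+01,  2.98534119e+01,  1.94042333e-02,
       -1.10353049e-04, -1.85978593e-05]), 'position': array([ 0.24879375, -0.51781059,  0.23040454]), 'ee_rot': array([ 8.46445710e-01, -5.32474219e-01, -7.09507096e-04, -6.01894497e-04]), 'ft_force': array([-0.10601563,  0.07217022, -0.00352679]), 'torque': array([-0.08206595, -0.02144839, -0.01750253]), 'gripper_width': 0.0853588252636731}
scene -0.1286441899386666 46.84880980027354 (array([[-0.46129752, -0.88723562, -0.00418977],
       [-0.77931039,  0.4074326 , -0.47610291],
       [ 0.42412251, -0.21635996, -0.87937959]]), array([0.34983316, 0.30843778, 1.35669643]))
red_cap_top [([243.8, 227.8], 0.54)]
red_jar_mid [([255.2, 267.1], 0.71)]
pointer [([254.4, 266.2], 0.74)]
knob_mid [([255.1, 265.2], 0.81)]
mu
[... 276 characters left out ...]
603e-01,  5.73616936e-04, -9.90425847e-01]]), array([0.15721743, 0.44581626, 1.34825808]))
red_cap_top [([259.6, 207.2], 0.63)]
red_jar_mid [([253.8, 237.3], 0.58)]
pointer [([252.8, 238.0], 0.96), ([255.6, 237.6], 0.16)]
knob_mid [([255.2, 237.2], 0.9), ([258.6, 206.9], 0.68)]
mug [([379.9, 222.0], 0.59)]
tumbler [([442.3, 218.9], 0.57)]
green_tin [([198.5, 211.9], 0.56)]
wrist -0.010207086360852246 71.22509851304959 (array([[ 0.43301572, -0.90138436, -0.0019051 ],
       [-0.86286808, -0.41512228,  0.28832651],
       [-0.26068386, -0.12320606, -0.95753026]]), array([-0.57428842, -0.03719733,  0.37788024]))
red_cap_top []
red_jar_mid []
pointer []
knob_mid []
mug []
tumbler []
green_tin []
```

```bash
python3 - <<'E'
import cv2
for n,(x,y,X,Y) in {"scene":(160,120,440,330),"top":(140,130,500,340)}.items():
    i=cv2.imread(f"pics/{n}0.png")[y:Y,x:X]; k=min(800/(X-x),600/(Y-y)); cv2.imwrite(f"pics/{n}0c.png",cv2.resize(i,None,fx=k,fy=k,interpolation=2)); print(k)
E
```

```text
2.857142857142857
2.2222222222222223
```

View pics/scene0c.png

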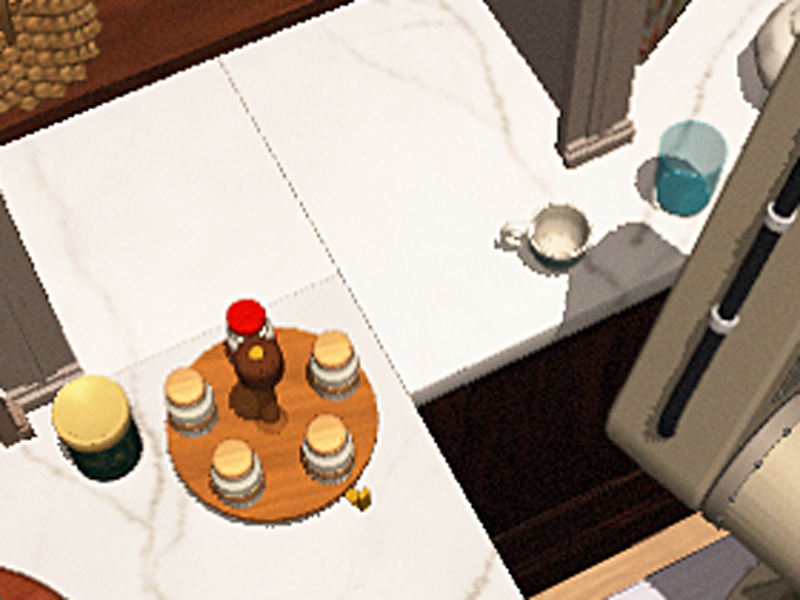

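View pics/top0c.png

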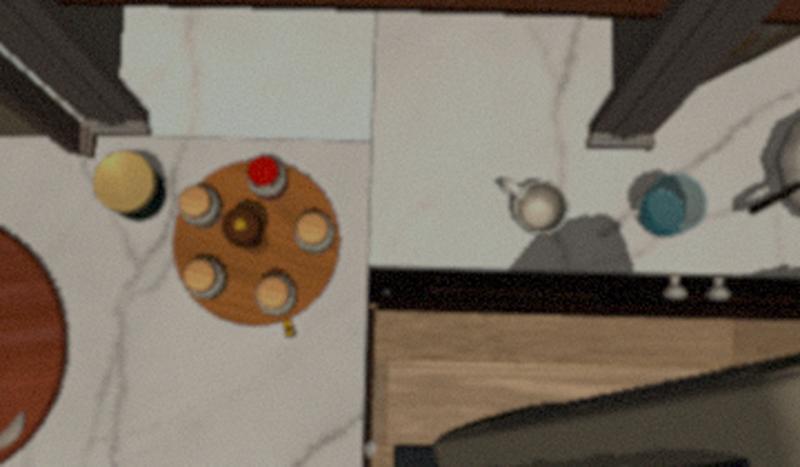

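View pics/scene0.png

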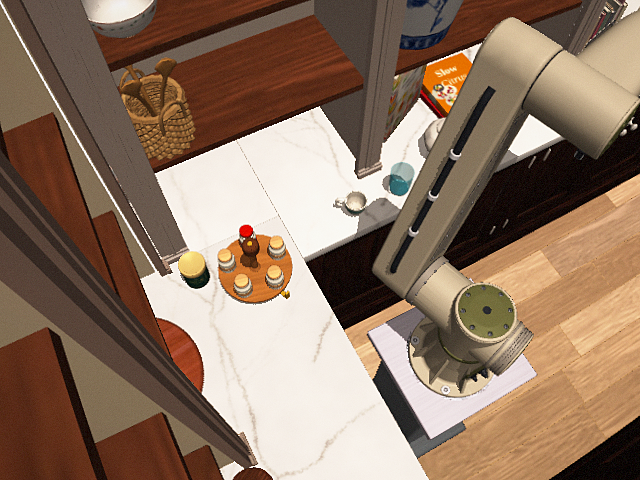

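```bash
python3 - <<'E'
from h import *
s=robot.grab_frame("scene");t=robot.grab_frame("top")
f=t["frame"];cv2.imwrite("pics/top1.png",f)
for n,a,b,z in [("cap",(246.1,230.6),(258.8,206.5),.112),("knobtop",(249.6,243.2),(248,231.3),.165),("ptr",(285.7,292.2),(269.6,275.4),.036),("tin",(192.5,264),(196.5,211.5),.089),("mug",(356,203),(381,222),.03),("tumbler",(401,178),(440,221),.04)]:
    print(n,atz(s,a,z).round(4),atz(t,b,z).round(4),tri([ray(s,a),ray(t,b)]).round(4))
E
```

```text
cap [0.4914 0.3242 0.112 ] [0.4949 0.3218 0.112 ] [0.4967 0.323  0.1021]
knobtop [0.4277 0.3375 0.165 ] [0.426 0.338 0.165] [0.4257 0.3377 0.1685]
ptr [0.3246 0.2987 0.036 ] [0.3337 0.2963 0.036 ] [0.334 0.297 0.014]
tin [0.4797 0.4801 0.089 ] [0.4829 0.4787 0.089 ] [0.4841 0.4804 0.0809]
mug [0.474  0.0089 0.03  ] [0.4784 0.0166 0.03  ] [0.4752 0.0134 0.0329]
tumbler [ 0.4818 -0.1413  0.04  ] [ 0.4835 -0.134   0.04  ] [ 0.4803 -0.1352  0.0469]
```

View pics/top1.png

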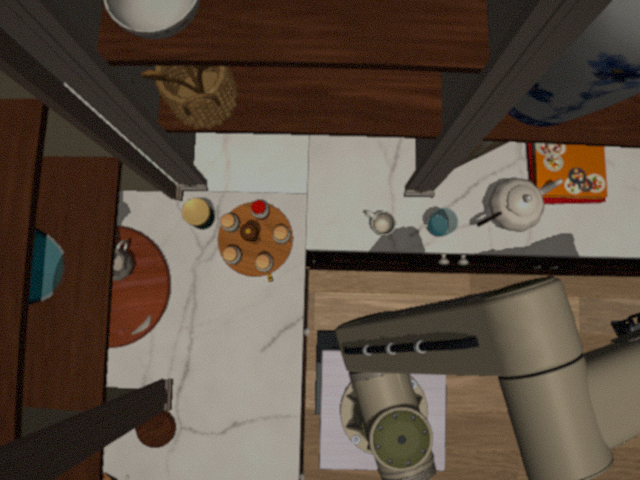

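```bash
cat >> h.py <<'E'
def to(target,st=None):
    "shift in tool axes from present pose to target"
    from scipy.spatial.transform import Rotation as Ro
    st=st or robot.observe(); return Ro.from_quat(st["ee_rot"]).inv().apply(np.array(target)-st["position"])
E
python3 - <<'E'
from h import *
t=robot.grab_frame("top")
for px in [(192,188),(180,195),(420,190),(406,192),(433,193),(60,50)]: print(px,atz(t,px,0).round(3))
s=robot.observe()
for w in [(.34,-.25,.24),(.42,.02,.24),(.426,.2,.25)]: print(to(w,s).round(3))
E
```

```text
(192, 188) [0.562 0.516 0.   ]
(180, 195) [0.542 0.547 0.   ]
(420, 190) [ 0.572 -0.09   0.   ]
(406, 192) [ 0.566 -0.052  0.   ]
(433, 193) [ 0.565 -0.125  0.   ]
(60, 50) [0.961 0.934 0.   ]
[-0.202 -0.198 -0.009]
[-0.411 -0.387 -0.009]
[-0.571 -0.471 -0.019]
```

servo_tool --motion '[[[-0.04,-0.04,-0.004],0],[[-0.04,-0.04,-0.004],0],[[-0.04,-0.04,-0.004],0],[[-0.04,-0.04,-0.004],0],[[-0.04,-0.04,-0.004],0],[[-0.042,-0.036,0],0],[[-0.042,-0.036,0],0],[[-0.042,-0.036,0],0],[[-0.042,-0.036,0],0],[[-0.042,-0.036,0],0]]' --claw -1

```text
t: 2.6
position: [0.42, 0.0265, 0.2522]
ee_rot: [0.844, -0.536, 0.004, -0.001]
ft_force: [1.2, -1.1, 0.9]
gripper_width: 0.0001
```

servo_tool --motion '[[[0,0,0],-10],[[0,0,0],-10],[[0,0,0],-10],[[0,0,0],-10],[[0,0,0],-10],[[0,0,0],-10],[[0,0,0],-10],[[0,0,0],-10],[[0,0,0],-10],[[0,0,0],-10]]'

```text
t: 3.85
position: [0.4203, 0.0325, 0.2535]
ee_rot: [0.942, 0.335, 0.005, 0.003]
ft_force: [-0.0, 0.1, -0.6]
gripper_width: -0.0
```

```bash
python3 - <<'E'
from h import *
s=robot.observe();print(s["joint_pos"].round(3),s["position"])
print(to((.41,.24,.25)).round(4))
E
```

```text
[-1.120e-01 -1.000e-03 -2.760e-01  1.284e+00 -2.000e-03  7.760e-01] [0.42027145 0.03253093 0.25347026]
[ 0.1229 -0.1675  0.0027]
```

servo_tool --motion '[[[0.03,-0.042,0],0],[[0.03,-0.042,0],0],[[0.03,-0.042,0],0],[[0.03,-0.042,0],0],[[0,0,0],-10],[[0,0,0],-10],[[0,0,0],-10],[[0,0,0],-10],[[0,0,0],-10],[[0,0,0],-10]]'

```text
t: 5.1
position: [0.4081, 0.2455, 0.2536]
ee_rot: [0.635, 0.772, 0.004, 0.007]
ft_force: [-0.2, -0.5, 0.2]
gripper_width: 0.0004
```

```bash
python3 - <<'E'
from h import *
s=robot.observe();print(s["joint_pos"].round(3),s["position"])
p=robot.grab_frame("wrist");cv2.imwrite("pics/w1.png",p["frame"])
for nm in ["red_cap_top","pointer","knob_mid"]:
    print(nm,[(q["pixel"],round(q["score"],2)) for q in robot.recognise(nm,p)[:3]])
print(proj(p,[[.4945,.3225,.112],[.4265,.338,.165],[.328,.298,.036]],s))
E
```

```text
[ 0.378  0.105 -0.163  1.289 -0.008  0.184] [0.4081198  0.24550978 0.25359806]
red_cap_top [([378.6, 321.1], 0.9)]
pointer [([397.5, 237.4], 0.66)]
knob_mid [([396.8, 237.8], 0.59)]
[[379.99891563 327.11893947]
 [434.70856389 291.26893836]
 [384.2300021  142.73967186]]
```

View pics/w1.png

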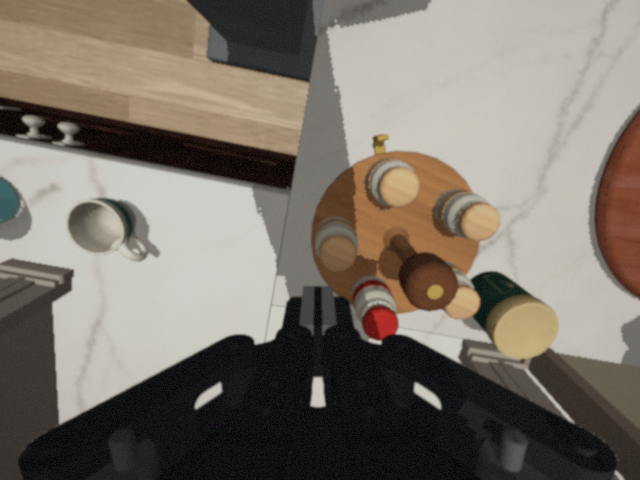

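```bash
python3 - <<'E'
import cv2
i=cv2.imread("pics/w1.png")[120:345,300:500]; cv2.imwrite("pics/w1c.png",cv2.resize(i,None,fx=2.66,fy=2.66,interpolation=2))
a=cv2.resize(cv2.imread("pics/scene0.png")[280:310,270:300],None,fx=13,fy=13,interpolation=2)
b=cv2.resize(cv2.imread("pics/top0.png")[260:290,255:285],None,fx=13,fy=13,interpolation=2)
cv2.imwrite("pics/ptr.png",cv2.hconcat([a,b]))
E
```

```text
(no output)
```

View pics/w1c.png

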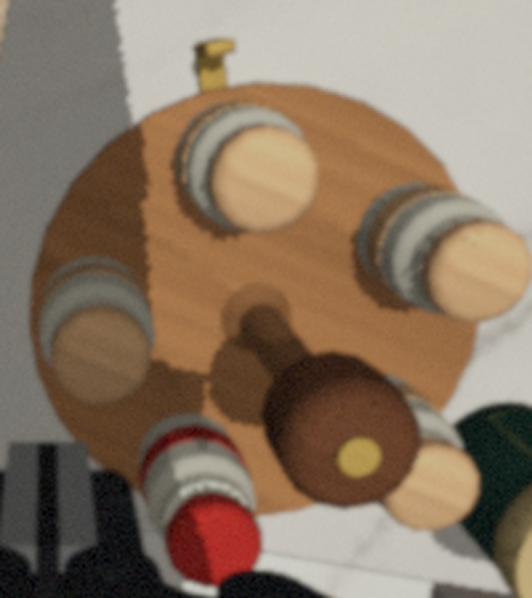

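View pics/ptr.png

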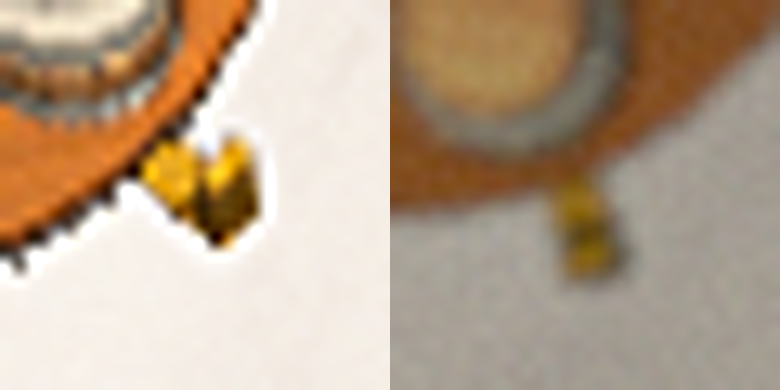

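```bash
cat > fit.py <<'E'
from h import *
from scipy.optimize import least_squares
s=robot.observe()
S=robot.grab_frame("scene");T=robot.grab_frame("top");W=robot.grab_frame("wrist")
obs=[(S,(246.1,230.6),'c'),(T,(258.8,206.5),'c'),(W,(300+213/2.66,120+538/2.66),'c'),
(S,(249.6,243.2),'k'),(T,(248,231.3),'k'),(W,(300+358/2.66,120+457/2.66),'k'),
(S,(288.1,291.9),'p'),(T,(270.2,280.2),'p'),(W,(300+222/2.66,120+47/2.66),'p')]
def pt(v,k):
    x,y,a,b=v
    return {'c':(x+.07*np.cos(a),y+.07*np.sin(a),.112),'k':(x,y,.165),'p':(x+.112*np.cos(b),y+.112*np.sin(b),.036)}[k]
def res(v): return np.concatenate([proj(p,pt(v,k),s)[0]-u for p,u,k in obs])
r=least_squares(res,[.426,.338,-.22,-2.75],loss='soft_l1')
print(r.x,np.degrees(r.x[2:]),res(r.x).reshape(-1,2).round(1))
print(pt(r.x,'c'),pt(r.x,'p'))
E
python3 fit.py
```

```text
[ 0.42700422  0.33790054 -0.23563603 -2.75749346] [ -13.50094976 -157.99273743] [[ 0.4 -1.6]
 [ 0.1 -0.1]
 [-0.1  4.7]
 [-0.   0.3]
 [ 0.1 -0.4]
 [ 0.4 -0.9]
 [-1.2  0.3]
 [-0.6 -0.6]
 [-0.6 -0.8]]
(np.float64(0.49506984775905916), np.float64(0.3215582328395172), 0.112) (np.float64(0.3231649514991627), np.float64(0.295931435576087), 0.036)
```

```bash
python3 -c "
from h import *
print(to((.4935,.322,.25)).round(4))"
```

```text
[0.0595 0.098  0.0047]
```

servo_tool --motion '[[[0.02,0.033,0],0],[[0.02,0.033,0],0],[[0.019,0.032,0],0],[[0,0,0],0],[[0,0,0.04],0],[[0,0,0.04],0],[[0,0,0.03],0],[[0,0,0],0],[[0,0,0],0]]'

```text
t: 6.58
position: [0.4958, 0.3212, 0.1439]
ee_rot: [0.643, 0.766, 0.004, 0.007]
ft_force: [-0.3, 0.3, 0.3]
gripper_width: 0.0001
```

```bash
python3 -c "
from h import *
s=robot.observe();print(s['position'],s['ft_force'],to((.4935,.322,.115)).round(4))
for n in ['scene','top','wrist']:
    p=robot.grab_frame(n);cv2.imwrite(f'pics/{n}2.png',p['frame'])
a=cv2.resize(cv2.imread('pics/scene2.png')[170:320,190:390],None,fx=4,fy=4,interpolation=2)
cv2.imwrite('pics/s2c.png',a)
"
```

```text
[0.4957623  0.32120035 0.14393506] [-0.29019372  0.34113193  0.28179121] [ 0.0013 -0.0025  0.0289]
```

View pics/wrist2.png

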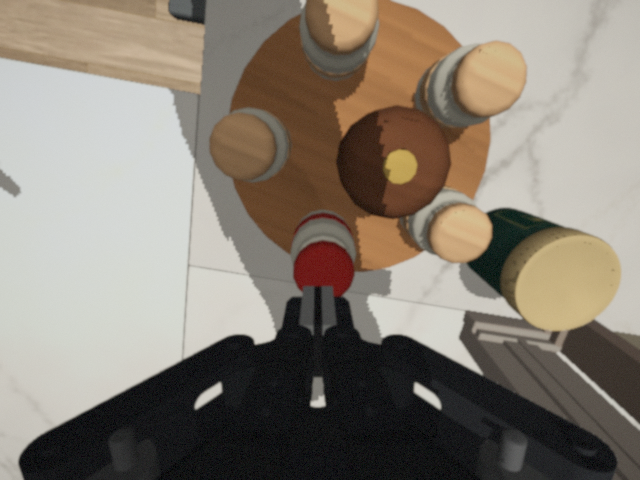

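View pics/s2c.png

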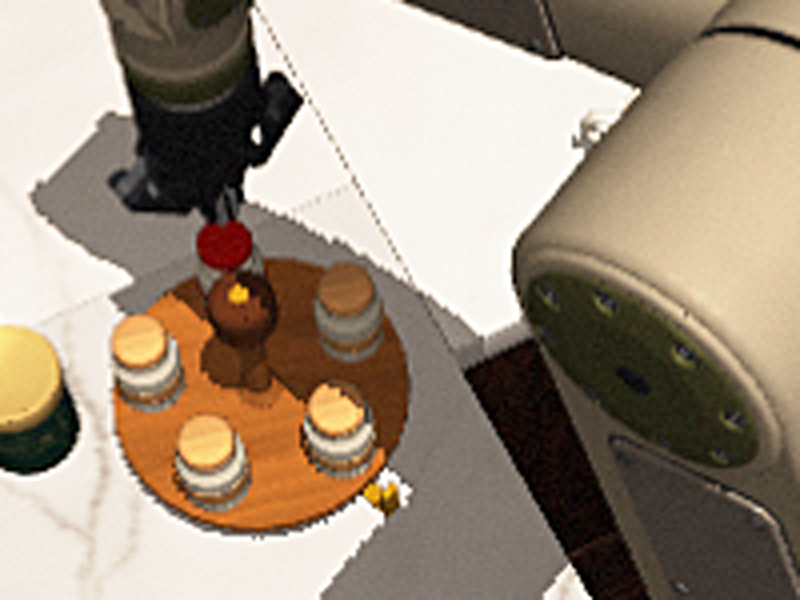

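```bash
python3 -c "
from h import *
s=robot.observe();p=robot.grab_frame('wrist')
print(proj(p,[[.4935,.322,.112],[.4958,.3212,.112],[.427,.338,.165],s['position']],s), atz(p,(324,271),.112,s))"
```

```text
[[319.85278278 272.81394852]
 [317.7123876  276.33524073]
 [399.06348614 166.05071266]
 [317.99040548 305.3178208 ]] [0.49202411 0.324071   0.112     ]
```

servo_tool --motion '[[[0.003,-0.0025,0.01],0],[[0,0,0.01],0],[[0,0,0.008],0],[[0,0,0],0],[[0,0,0],0]]'

```text
t: 7.4
position: [0.494, 0.3246, 0.1148]
ee_rot: [0.643, 0.766, 0.005, 0.008]
ft_force: [0.3, 0.4, 0.5]
gripper_width: -0.0003
```

servo_tool --motion '[[[0,0,0.004],0],[[0,0,0.004],0],[[0,0,0.004],0],[[0,0,0.003],0]]'

```text
t: 7.9
position: [0.4948, 0.3254, 0.1024]
ee_rot: [0.642, 0.766, 0.007, 0.008]
ft_force: [-8.3, -0.5, 23.0]
gripper_width: -0.0
```

servo_tool --motion '[[[0,0,0.004],0],[[0,0,0.002],0],[[0,0,0],0]]'

```text
t: 8.28
position: [0.4957, 0.3279, 0.1031]
ee_rot: [0.642, 0.767, 0.012, 0.008]
ft_force: [-0.3, 0.2, 0.6]
gripper_width: -0.0
```

servo_tool --motion '[[[0,0,-0.03],0],[[0,0,-0.04],0],[[0,0,-0.04],0],[[0,0,-0.02],0],[[0,0,0],0]]'

```text
t: 8.9
position: [0.4923, 0.3265, 0.2331]
ee_rot: [0.642, 0.767, 0.01, 0.008]
ft_force: [0.4, 0.2, 0.6]
gripper_width: 0.0002
```

```bash
python3 -c "
from h import *
s=robot.observe();print(s['position'],s['ft_force'],s['joint_pos'].round(3), to((.427,.338,.2)).round(4))
for n in ['scene','top','wrist']:
    p=robot.grab_frame(n);cv2.imwrite(f'pics/{n}3.png',p['frame'])
    print(proj(p,[[.427,.338,.165],[.4935,.3235,.112],[.4935,.3235,.103]],s).round(1).tolist())
a=cv2.resize(cv2.imread('pics/scene3.png')[200:320,200:310],None,fx=5,fy=5,interpolation=2)
cv2.imwrite('pics/s3c.png',a)
"
```

```text
[0.49230397 0.3265006  0.2330703 ] [0.44583964 0.2410401  0.57991293] [ 0.453  0.323  0.064  1.287 -0.006  0.276] [ 0.0228 -0.0631  0.0315]
[[249.5, 243.5], [246.0, 229.8], [246.4, 231.5]]
[[248.0, 230.9], [258.1, 207.0], [258.5, 207.7]]
[[355.7, 157.4], [313.7, 232.5], [313.8, 229.4]]
```

View pics/wrist3.png

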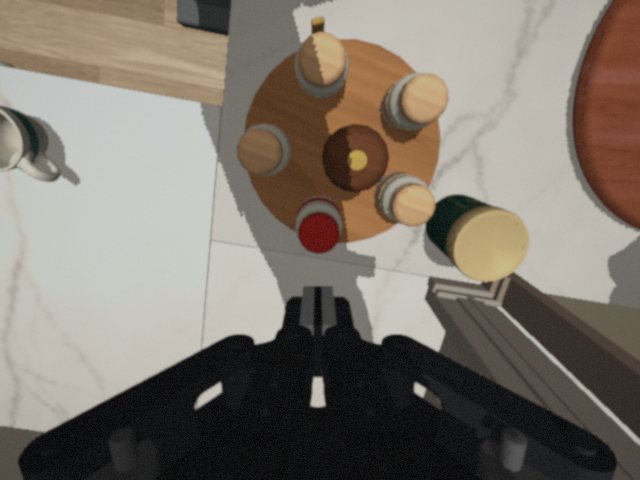

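View pics/s3c.png

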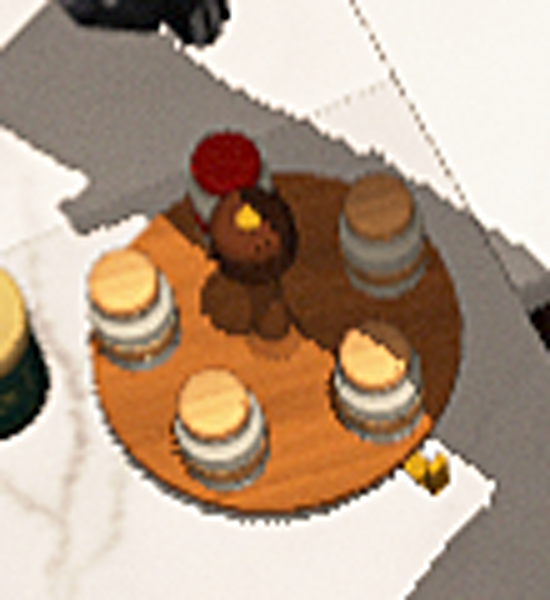

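servo_tool --motion '[[[0.011,-0.031,0],0],[[0.011,-0.031,0],0],[[0,0,0],0],[[0,0,0],-10],[[0,0,0],-10],[[0,0,0],0]]' --claw 1

```text
t: 9.8
position: [0.4231, 0.3346, 0.2199]
ee_rot: [0.496, 0.868, 0.001, 0.005]
ft_force: [-0.7, 0.3, 0.1]
gripper_width: 0.0855
```

```bash
python3 -c "
from h import *
s=robot.observe();print(s['position'],s['ft_force'],s['joint_pos'].round(3), s['gripper_width'],to((.427,.338,.128)).round(4))
p=robot.grab_frame('wrist');cv2.imwrite(f'pics/wrist4.png',p['frame'])
print(proj(p,[[.427,.338,.165],s['position']],s).round(1).tolist())
"
```

```text
[0.42311107 0.33459158 0.21985524] [-0.68046971  0.25884801  0.05496043] [ 0.525  0.243 -0.076  1.245 -0.008 -0.008] 0.08554133692528863 [0.0017 0.0045 0.0919]
[[320.0, 271.2], [317.9, 305.5]]
```

View pics/wrist4.png

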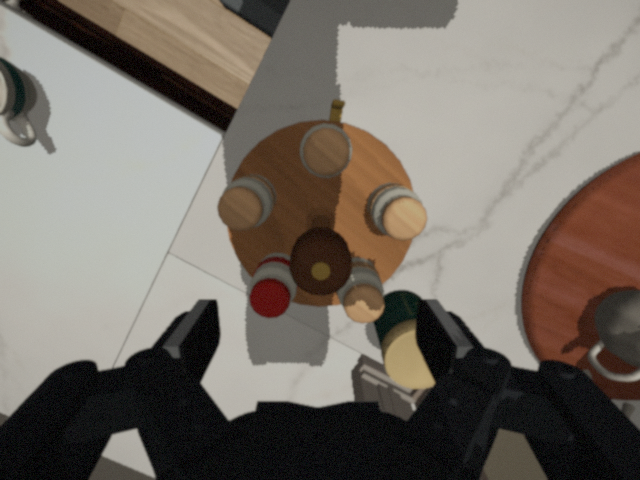

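servo_tool --motion '[[[0.002,0.0045,0.02],0],[[0,0,0.025],0],[[0,0,0.025],0],[[0,0,0.02],0],[[0,0,0],0],[[0,0,0],0]]'

```text
t: 10.6
position: [0.4292, 0.3377, 0.1259]
ee_rot: [0.505, 0.863, 0.0, 0.005]
ft_force: [-1.0, -0.5, 0.3]
gripper_width: 0.0855
```

```bash
python3 -c "
from h import *
s=robot.observe();print(s['position'],s['ft_force'],s['joint_pos'].round(3), to((.427,.338,.128)).round(4))
"
```

```text
[0.42919721 0.33771207 0.12590703] [-0.95650866 -0.4837873   0.27520458] [ 0.524  0.308 -0.226  1.031 -0.008  0.012] [ 0.0013 -0.0018 -0.0021]
```

Good; small correction and close.

servo_tool --motion '[[[0.001,-0.002,-0.002],0],[[0,0,0],0]]'

```text
t: 10.85
position: [0.4278, 0.3381, 0.1296]
ee_rot: [0.505, 0.863, 0.002, 0.006]
ft_force: [0.3, 1.0, 0.3]
gripper_width: 0.0855
```

servo_tool --motion '[[[0,0,0],0],[[0,0,0],0],[[0,0,0],0],[[0,0,0],0],[[0,0,0],0]]' --claw -1

```text
t: 11.48
position: [0.4281, 0.339, 0.1312]
ee_rot: [0.505, 0.863, 0.003, 0.006]
ft_force: [0.2, -0.5, 0.5]
gripper_width: 0.0395
```

```bash
python3 -c "
from h import *
s=robot.observe();print(s['position'],s['ft_force'],s['joint_pos'].round(3), s['gripper_width'])
for n in ['scene','top','wrist']:
    p=robot.grab_frame(n);cv2.imwrite(f'pics/{n}5.png',p['frame'])
a=cv2.resize(cv2.imread('pics/scene5.png')[190:320,200:310],None,fx=4.5,fy=4.5,interpolation=2)
b=cv2.resize(cv2.imread('pics/top5.png')[180:290,205:305],None,fx=4,fy=4,interpolation=2)
cv2.imwrite('pics/s5c.png',a);cv2.imwrite('pics/t5c.png',b)
"
```

```text
[0.42805875 0.339006   0.13123717] [ 0.18224923 -0.51539881  0.53347144] [ 0.527  0.3   -0.223  1.037 -0.007  0.015] 0.03946945533570582
```

View pics/wrist5.png

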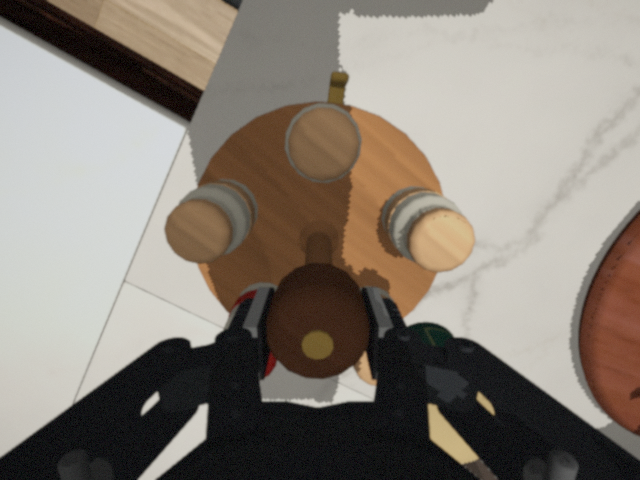

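View pics/s5c.png

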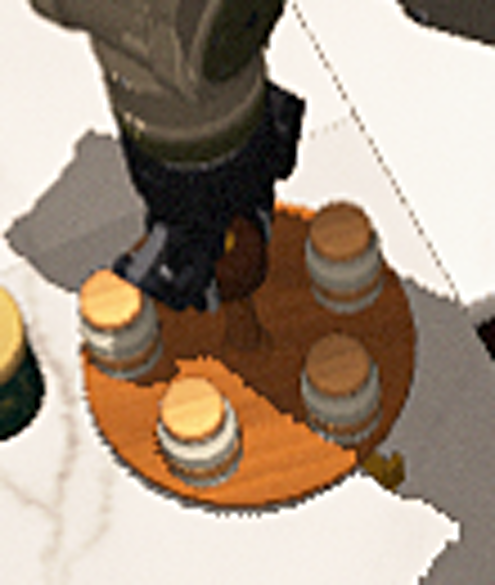

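View pics/t5c.png

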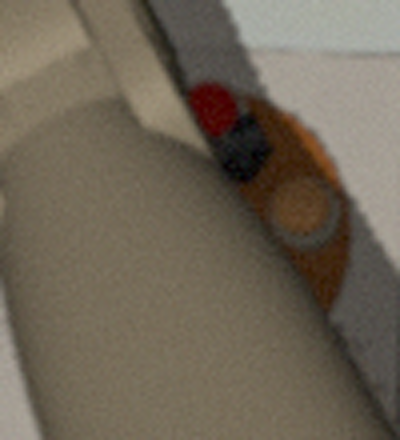

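servo_tool --motion '[[[0,0,0],5],[[0,0,0],10],[[0,0,0],10],[[0,0,0],10],[[0,0,0],10],[[0,0,0],5],[[0,0,0],0]]'

```text
t: 12.5
position: [0.4281, 0.3379, 0.1313]
ee_rot: [0.83, 0.558, 0.004, 0.006]
ft_force: [-0.3, 0.7, 1.1]
gripper_width: 0.0397
```

```bash
python3 -c "
from h import *
s=robot.observe();print(s['position'],s['ft_force'],s['joint_pos'].round(3), s['gripper_width'],to((.4278,.3385,.1305)).round(4))
p=robot.grab_frame('wrist');cv2.imwrite(f'pics/wrist6.png',p['frame'])
"
```

```text
[0.42813564 0.33794657 0.13125823] [-0.32037632  0.65182876  1.13681988] [ 0.527  0.3   -0.223  1.038 -0.011  0.914] 0.039668090365630945 [ 0.0004 -0.0005  0.0008]
```

View pics/wrist6.png

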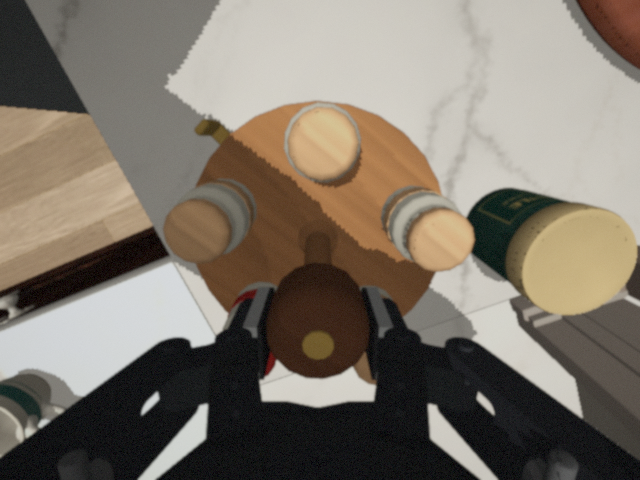

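servo_tool --motion '[[[0,0,0],5],[[0,0,0],10],[[0,0,0],10],[[0,0,0],10],[[0,0,0],10],[[0,0,0],10],[[0,0,0],10],[[0,0,0],10],[[0,0,0],5],[[0,0,0],0]]'

```text
t: 13.8
position: [0.4267, 0.3374, 0.1312]
ee_rot: [0.993, -0.119, 0.004, 0.002]
ft_force: [2.3, -0.9, 2.1]
gripper_width: 0.04
```

```bash
python3 -c "
from h import *
s=robot.observe();print(s['position'],s['ft_force'],s['joint_pos'].round(3), s['gripper_width'],to((.4278,.3385,.1305)).round(4))
for n in ['scene','top','wrist']:
    p=robot.grab_frame(n);cv2.imwrite(f'pics/{n}7.png',p['frame'])
a=cv2.resize(cv2.imread('pics/scene7.png')[190:320,200:310],None,fx=4.5,fy=4.5,interpolation=2)
cv2.imwrite('pics/s7c.png',a)
"
```

```text
[0.4266926  0.33735984 0.13124761] [ 2.29686409 -0.91949464  2.10538777] [ 0.526  0.302 -0.221  1.044 -0.008  2.335] 0.039967375518885295 [ 0.0008 -0.0014  0.0008]
```

View pics/wrist7.png

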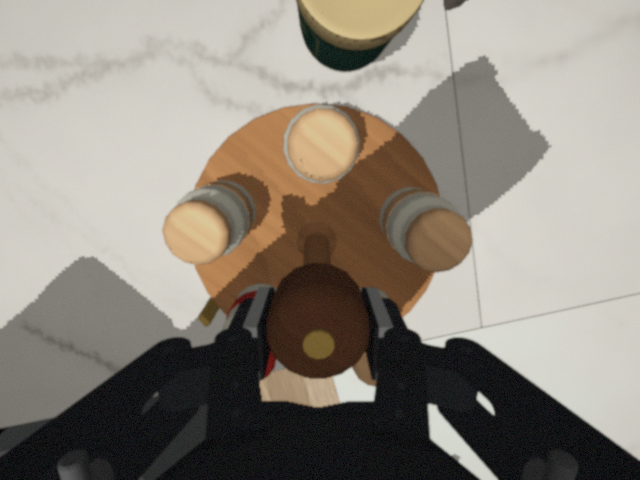

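View pics/s7c.png

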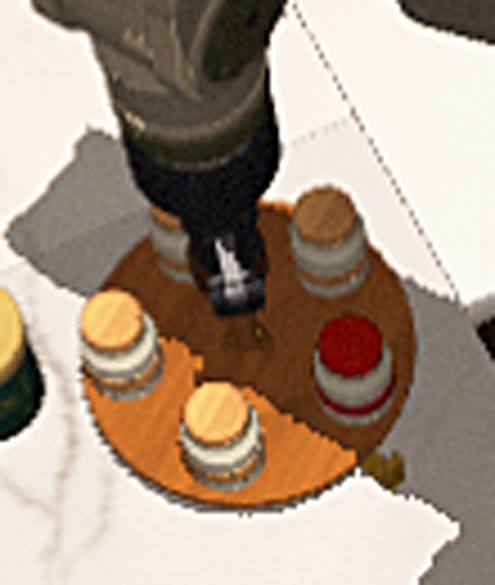

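servo_tool --motion '[[[0,0,0],5],[[0,0,0],5],[[0,0,0],0],[[0,0,0],0]]'

```text
t: 14.45
position: [0.4265, 0.3375, 0.1313]
ee_rot: [0.979, -0.204, 0.004, 0.001]
ft_force: [1.4, 0.1, 2.2]
gripper_width: 0.0398
```

```bash
python3 -c "
from h import *
s=robot.observe();print(s['position'],s['ft_force'],s['joint_pos'].round(3))
for n in ['scene','top','wrist']:
    p=robot.grab_frame(n);cv2.imwrite(f'pics/{n}8.png',p['frame'])
a=cv2.resize(cv2.imread('pics/scene8.png')[220:320,200:310],None,fx=6,fy=6,interpolation=2)
cv2.imwrite('pics/s8c.png',a)
b=cv2.resize(cv2.imread('pics/wrist8.png')[80:400,130:490],None,fx=1.8,fy=1.8,interpolation=2)
cv2.imwrite('pics/w8c.png',b)
"
```

```text
[0.42653733 0.33746931 0.1312688 ] [1.40198235 0.14402642 2.18029232] [ 0.526  0.302 -0.221  1.044 -0.007  2.507]
```

View pics/s8c.png

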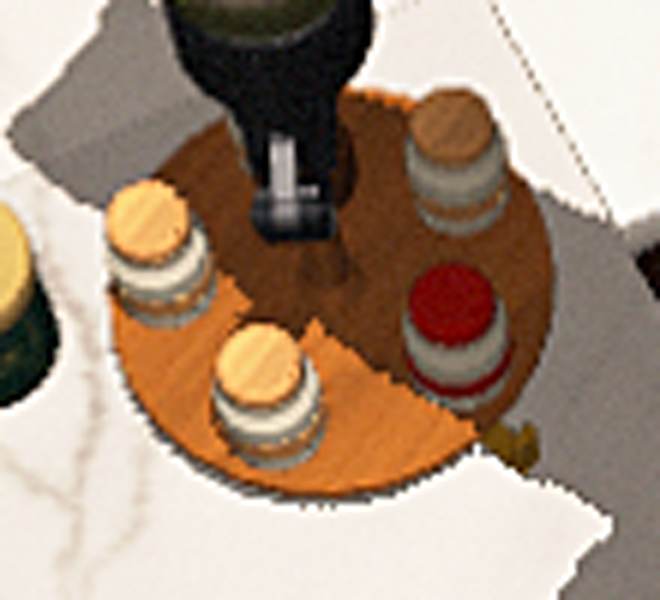

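View pics/w8c.png

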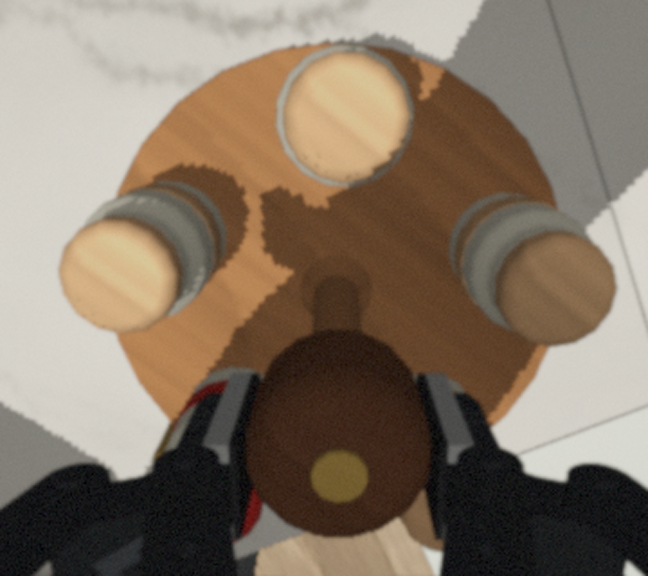

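View pics/top8.png

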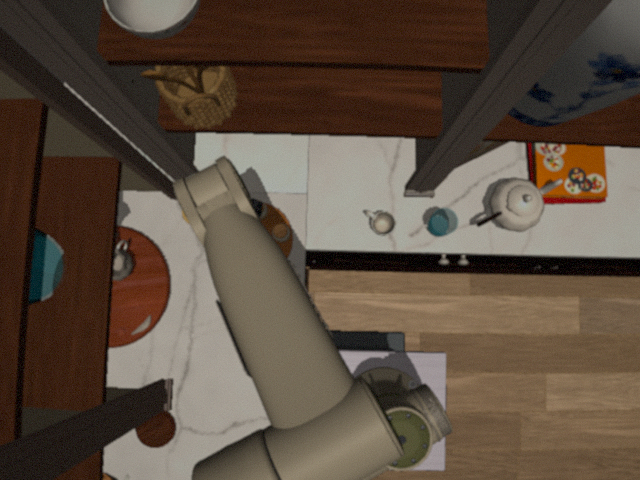

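```bash
python3 -c "
import cv2
o=[]
for n,x,y in [('wrist4',310,80),('wrist5',310,50),('wrist6',185,100)]:
    o.append(cv2.resize(cv2.imread(f'pics/{n}.png')[y:y+50,x:x+50],None,fx=5.2,fy=5.2,interpolation=2))
cv2.imwrite('pics/p.png',cv2.hconcat(o))
"
```

```text
(no output)
```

View pics/p.png

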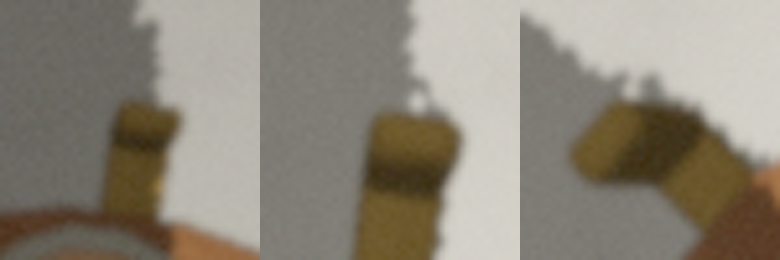

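```bash
cat > fit2.py <<'E'
from h import *
from scipy.optimize import least_squares
S=robot.grab_frame("scene");T=robot.grab_frame("top");W=robot.grab_frame("wrist")
s=robot.observe()
P=lambda p,q:{"position":np.array(p),"ee_rot":np.array(q)/np.linalg.norm(q)}
w4=P([.42311,.33459,.21986],[.496,.868,.001,.005]);w5=P([.42806,.339,.13124],[.505,.863,.003,.006]);w6=P([.42814,.33795,.13126],[.83,.558,.004,.006])
sc=lambda x,y:(200+x/6,220+y/6); wr=lambda x,y:(130+x/1.8,80+y/1.8)
d=2*np.pi/5
caps=[(S,sc(452,303),0),(S,sc(259,363),None),(S,sc(148,221),None),(S,sc(452,124),None),(W,wr(350,113),None),(W,wr(119,275),None),(W,wr(557,288),None)]
ptr=[(S,(287.8,292.1),s),(T,(270.2,280.2),s),(W,(338.5,101.5),w4),(W,(340.2,75.6),w5),(W,(201.3,127.3),w6)]
def cp(v,k,z=.103): a=v[2]+k*d; return (v[0]+.07*np.cos(a),v[1]+.07*np.sin(a),z)
v0=[.427,.338,np.radians(-156),np.radians(-158)]
idx=[]
for p,u,k in caps:
    e=[np.linalg.norm(proj(p,cp(v0,j),s)[0]-u) for j in range(5)]; idx.append(int(np.argmin(e)))
print(idx)
def res(v,sub=range(7),sp=range(5)):
    r=[proj(caps[i][0],cp(v,idx[i]),s)[0]-caps[i][1] for i in sub]
    r+=[proj(ptr[i][0],(v[0]+.112*np.cos(v[3]),v[1]+.112*np.sin(v[3]),.036),ptr[i][2])[0]-ptr[i][1] for i in sp]
    return np.concatenate(r)
for nm,sub,sp in [("all",range(7),range(5)),("scene",range(4),[0]),("wrist",[4,5,6],[2,3,4])]:
    r=least_squares(lambda v:res(v,sub,sp),v0)
    print(nm,r.x[:2].round(4),np.degrees(r.x[2:]).round(2),"err",np.degrees(r.x[2]-r.x[3]).round(2)); print(r.fun.reshape(-1,2).round(1).tolist())
E
python3 fit2.py
```

```text
[0, 4, 3, 1, 3, 4, 2]
all [0.4275 0.3396] [-151.97 -157.32] err 5.36
[[-1.2, -1.0], [-1.3, -0.7], [-1.3, -1.3], [-1.1, -1.0], [-1.7, -0.2], [-4.7, 0.8], [4.5, 3.0], [-1.2, -0.2], [-0.8, -1.0], [-0.2, 1.5], [-0.2, 1.1], [-0.6, -0.2]]
scene [0.4239 0.3382] [-151.8  -156.46] err 4.66
[[-0.0, -0.1], [-0.1, 0.3], [-0.2, -0.3], [-0.0, -0.2], [0.3, 0.3]]
wrist [0.4277 0.3397] [-151.95 -157.36] err 5.41
[[-1.4, -0.5], [-4.5, 0.6], [4.7, 2.7], [-0.1, 1.7], [-0.1, 1.4], [-0.3, -0.0]]
```

servo_tool --motion '[[[0,0,0],5],[[0,0,0],0],[[0,0,0],0]]'

```text
t: 15.12
position: [0.4265, 0.3375, 0.1313]
ee_rot: [0.969, -0.247, 0.004, 0.001]
ft_force: [1.3, -1.5, 2.7]
gripper_width: 0.0396
```

```bash
python3 -c "
from h import *
s=robot.observe();print(s['position'],s['ft_force'],s['torque'],s['joint_pos'].round(3),s['gripper_width'])
for n in ['scene','top','wrist']:
    p=robot.grab_frame(n);cv2.imwrite(f'pics/{n}9.png',p['frame'])
a=cv2.resize(cv2.imread('pics/scene9.png')[220:320,200:310],None,fx=6,fy=6,interpolation=2)
cv2.imwrite('pics/s9c.png',a)
b=cv2.resize(cv2.imread('pics/wrist9.png')[80:400,130:490],None,fx=1.8,fy=1.8,interpolation=2)
cv2.imwrite('pics/w9c.png',b)
"
```

```text
[0.42645823 0.3375007  0.13125212] [ 1.2930156  -1.45127242  2.72509703] [ 0.47101528  1.09560632 -0.07780283] [ 0.526  0.302 -0.221  1.044 -0.007  2.595] 0.03960638795312079
```

View pics/s9c.png

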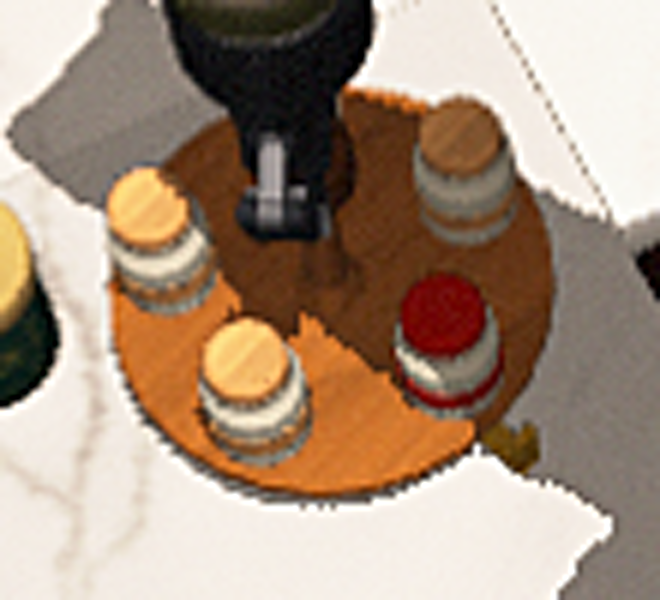

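View pics/w9c.png

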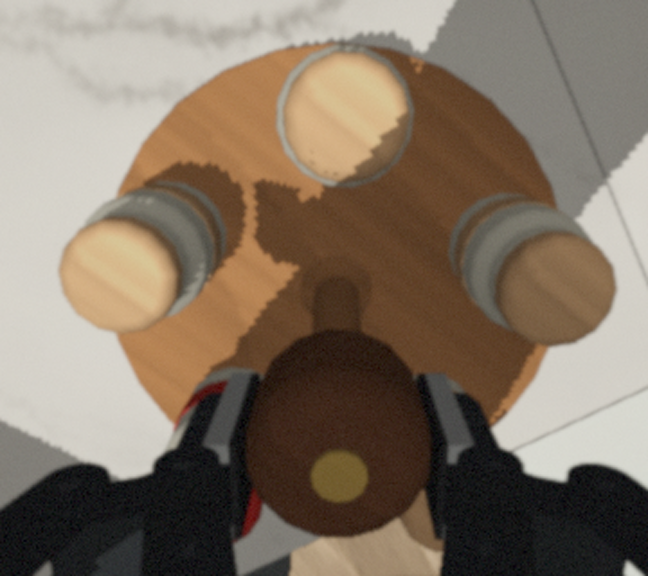

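```bash
sed -i 's/sc(452,303)/sc(444,313)/;s/sc(259,363)/sc(245,358)/;s/sc(148,221)/sc(148,207)/;s/sc(452,124)/sc(461,136)/' fit2.py; python3 fit2.py; python3 -c "
from h import *
p=robot.grab_frame('scene')
for a in (-156.5,-157.3,-158):
  c,s=np.cos(np.radians(a)),np.sin(np.radians(a))
  print(a,((proj(p,[[.4265+r*c,.3383+r*s,z] for r,z in((.07,.103),(.112,.036),(.112,0),(.097,.032))])-[200,220])*6).round().tolist())
f=p['frame']
for nm in ['mug','tumbler','green_tin']: print(nm,[(q['pixel'],q['score']) for q in robot.recognise(nm,p)][:1])
"
```

```text
[0, 4, 3, 1, 3, 4, 2]
all [0.4276 0.3395] [-156.98 -157.4 ] err 0.42
[[-1.5, -0.9], [-1.2, -0.7], [-1.1, -1.2], [-1.2, -1.3], [-1.6, -0.0], [-4.7, 0.9], [4.5, 3.1], [-1.2, -0.2], [-0.8, -1.1], [-0.2, 1.5], [-0.2, 1.2], [-0.5, -0.1]]
scene [0.424  0.3381] [-156.92 -156.54] err -0.38
[[-0.3, 0.0], [-0.1, 0.3], [0.1, -0.2], [-0.1, -0.4], [0.3, 0.3]]
wrist [0.4278 0.3396] [-156.96 -157.43] err 0.47
[[-1.5, -0.4], [-4.5, 0.7], [4.7, 2.8], [-0.2, 1.8], [-0.1, 1.6], [-0.2, 0.0]]
-156.5 [[440.0, 307.0], [526.0, 430.0], [529.0, 461.0], [499.0, 412.0]]
-157.3 [[439.0, 309.0], [523.0, 432.0], [527.0, 464.0], [497.0, 415.0]]
-158 [[437.0, 311.0], [521.0, 435.0], [525.0, 466.0], [495.0, 417.0]]
mug []
tumbler []
green_tin [([195.0, 272.3], 0.75)]
```

```bash
python3 -c "
from rig import robot
print(robot.job_done())"
```

```text
the job is handed in; nothing more can be done
None
```

I pressed the red cap home, then gripped the knob and turned the carousel about 148° clockwise. The red-banded jar now stands behind the pointer. I handed the job in at about 15 s with the gripper still closed on the knob (opening 39.6 mm).

- **Cap:** I pressed with the shut fingertips until they felt 23 N at 0.102 m, against the cap's 5 N resistance. In the last pictures the red cap sits at the same height as the wooden ones.
- **Alignment:** The last fit put the jar 0.4° short of the pointer using all views. The scene camera alone gave −0.4° and the wrist camera +0.5°, so they disagree by under 1°. The wrist fit had leftover errors of up to about 5 pixels on two side caps; I put those down to cap height rather than angle.
- **Bystanders:** The last top picture shows the mug and tumbler where they started, and the scene picture shows the green tin standing in place. The recogniser did not report the mug or tumbler in the final scene picture, so for those two I relied on the top picture.

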